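Unload the pendulum weight bar into its checking cradles

ROBOT

A 7-joint arm with a two-finger parallel gripper is mounted at the origin on the work surface. World frame = base frame: x ahead of the robot, y to its left, z up, the work surface at z = 0. Lengths are in m, angles in rad, forces in N, time in s.
With the tool pointing down it reaches from about 0.35 to 0.775 m from the base axis. Payload 3.1 kg.
Tool frame: the origin (TCP) lies on the mounting face of the last link; the fingertips stand 173 mm ahead of it and the grasp point (between the pads) lies 155 mm ahead of it; z points along the fingers, y is the line along which they close (so a half turn about z gives the same grasp; the last joint's range is limited). The gripper opens to 85 mm and grips with 20 to 120 N. Pads are 22 mm wide; open, the fingers measure 114 mm over their backs; the gripper's body (76 mm by 85 mm) begins 54 mm behind the grasp point. The pads swing forward as they close: fully open they stand 13 mm farther back than shut.
Start: joints at [-1.257, 0.311, 0.014, 1.512, -0.004, 1.319, -0.027], TCP at [0.192, 0.516, 0.405] pointing down, gripper open.
Joint ranges: [-2.7, 2.7], [-0.3, 1.91], [-1.27, 1.3], [0.12, 2.57], [-1.44, 4.58], [0.2, 2.03], [-3.05, 3.05]. Speed limits (rad/s): [2.79, 2.79, 3.14, 3.14, 3.14, 3.14, 3.14].

INTERFACE

Orientations are given as a unit quaternion [x, y, z, w].
In Python, from plant import sensors, eyes, ctrl gives the robot as it stands. The module is installed in compiled form; this text tells all that it offers.
- The arm moves only by the tool drive_tool, never from a script. Its argument "steps" is a list of rows, each an object of numbers: "tx", "ty", "tz": the shift along the tool's x, y, z in mm; "spin": the turn about the tool's z in degrees. A call has 1 to 8 rows; each row is the pose to reach, as a shift and turn from the pose commanded when the call began, along the tool's axes at that moment; what a row does not reach only later rows make up. A row lasts 1/8 s, in which the tool goes at most 62.5 mm and 10.7 degrees, less where a joint would pass 70% of its speed; a pose out of reach is approached as far as the arm can. A call with a gripper value outside its range is refused whole. "jaw" is the finger opening in mm, from 0 to 85.4, set as the call begins (left out, the last holds). The fingers move at their own pace and stop on an object; "squeeze" is the grip in N (left out, the last holds). Time passes only in rows, so rows that repeat a pose let the fingers close. It gives the time, the measured TCP pose, the force, the opening and the grip force at its end, in the units of the state.
- sensors.get_state(): the state, without advancing time (a new reading comes with each control period).
- eyes.get_image(name): name is "side" or "top" or "wrist"; returns a dict with "frame" (384x512x3 uint8, red, green, blue), "depth" (384x512 float32, m along the optical axis (not along the pixel's ray), 0 where there is no reading), "K" (3x3 intrinsics, pixels), "R" (3x3) and "t" (3): a world point X has camera coordinates R X + t; the wrist camera has in their place "hand_eye" (4x4, takes a point from camera to tool coordinates, whose origin is the TCP and whose axes are the flange's). Camera axes: x right, y down, z forward; pixel columns grow to the right and rows downward; lengths in m; the calibration is good to about 2 mm. A picture is of the moment at which its call begins: read the wrist's pose just before it.
- ctrl.sign_off(): hands the job in; it is judged then, once.
The state is a dict: "time_s": time; "joints": joint angles; "dq": joint speeds; "effort": joint torques, N m; "position": TCP position; "tcp_rot": TCP orientation; "wrist_force": force on the tool from outside, world axes, zero at the start; "moment": the same for the moment, N m; "gripper_width": finger opening in m; "grasp_force": force on a finger pad.
Only numpy, scipy, OpenCV 4.12 (cv2) and the standard library are available. Lean on these libraries where they do the work, as an engineer would, in place of code of your own. Each camera call takes 0.05 s, during which the arm holds its last target. There are 200 camera calls.

TASK

Unload the impact tester's weight bar for its weight check: first slide the square stop collar off the free end and stand it on the flat collar rest between the rest's two lips, then slide off the three weight discs one by one and lay each in the V cradle made for its diameter (largest disc in the widest V), its hole in line with the V and centred along it. Drop nothing onto the table, leave the small jar standing where it is, and let go of everything.

Things in the scene. Friction and masses are not known exactly. Their poses are not given: they have to be found in the camera images.
- weight_bar: Weight bar: a grey foot (100 x 80 x 12 mm) with a square upright (24 x 24 mm, 118 mm high) that carries a level steel bar, 12 mm diameter, axis 100 mm above the table. Fixed. Origin on the table under the upright's centre, z up; the bar points along the body's own -x and its free end is 175 mm from the origin. Threaded on it, centres at own x = -147 mm: the stop collar; at -113, -79 and -45 mm: the three discs, in any order (8 mm gaps between discs, 9 mm to the collar).
- collar: Square stop collar, dark steel: 32 x 32 mm across, 24 mm long along the bar, 20 mm hole, about 120 g. Origin at its centre, own x along the hole, y and z square to its flats. It starts outermost on the bar, a loose sliding fit, hanging with its centre 4 mm below the bar's axis (96 mm above the table), flats level and upright.
- disc_large: Largest plain steel weight disc: 64 mm outside diameter, 26 mm thick, 20 mm through hole, about 570 g. Origin at its centre, own x along the hole's axis. It starts threaded on the bar, hanging loosely with its centre 4 mm below the bar's axis (96 mm above the table); it slides freely.
- disc_medium: Middle plain steel weight disc: 50 mm outside diameter, 26 mm thick, 20 mm through hole, about 330 g. Origin at its centre, own x along the hole's axis. It starts threaded on the bar, hanging loosely with its centre 4 mm below the bar's axis (96 mm above the table); it slides freely.
- disc_small: Smallest plain steel weight disc: 36 mm outside diameter, 26 mm thick, 20 mm through hole, about 140 g. Origin at its centre, own x along the hole's axis. It starts threaded on the bar, hanging loosely with its centre 4 mm below the bar's axis (96 mm above the table); it slides freely.
- cradle_large: Widest cradle: aluminium V cradle on a dark steel 54 x 60 mm foot plate, the V 34 mm long (along its own x) and 55 mm wide across its top (along its own y), sides at 45 degrees, 4 mm thick, rims 40 mm above the table. Fixed. Origin under the centre of the foot, z up. A 64 mm disc lying in it with its hole along the cradle's x has its centre 60 mm above the origin.
- cradle_medium: Middle cradle: aluminium V cradle on a dark steel 54 x 60 mm foot plate, the V 34 mm long (along its own x) and 44 mm wide across its top (along its own y), sides at 45 degrees, 4 mm thick, rims 44 mm above the table. Fixed. Origin under the centre of the foot, z up. A 50 mm disc lying in it with its hole along the cradle's x has its centre 60 mm above the origin.
- cradle_small: Narrowest cradle: aluminium V cradle on a dark steel 54 x 60 mm foot plate, the V 34 mm long (along its own x) and 34 mm wide across its top (along its own y), sides at 45 degrees, 4 mm thick, rims 48 mm above the table. Fixed. Origin under the centre of the foot, z up. A 36 mm disc lying in it with its hole along the cradle's x has its centre 60 mm above the origin.
- collar_rest: Collar rest: aluminium block with a flat top 44 mm above the table, 26 mm wide (its own y) and 50 mm long (its own x), with a 6 mm high lip across each end, 44 mm clear between the lips, on a dark steel 54 x 60 mm foot. Fixed. Origin under the centre of the foot, z up. The collar stands on it on one flat, hole along the rest's x, its centre then 60 mm above the origin.
- jar: Small closed clear jar with a white cap, 40 mm diameter, 68 mm high, standing between the bar and the cradles; not to be disturbed. Origin at the centre of its underside.
There are look-alikes about, which are no part of the job. What is shaped like the cradle_medium but red is not meant. Leave any purple look-alike of the collar alone.

How it is judged:
By the outcome, as a careful person would: the job done as asked, in the order asked, and still so for the second after the job is handed in, with the robot touching nothing.
It also fails if it takes over 125 s, if anything falls off the work surface, if the arm or the gripper's body presses on something with over 40 N, if the wrist force passes 120 N, or if a joint passes its speed limit or range.

## Working session

There is one attempt and no reset: what is moved stays moved. The work goes in short steps, Python scripts to look and compute and a tool call to move; the robot and the scene stay as the last step left them, time stands still between calls to the robot, and variables do not carry over. Pictures are saved under pics/ and viewed, at most 14 in all, crops included, and the job is handed in when it is done.

Besides the shell and the picture viewer there is one more tool, called after "Request:" by a JSON object that holds its "api" and its "payload", one argument or row to a line. drive_tool: Moves the arm, as the interface text tells. Its arguments: {"type":"object","properties":{"steps":{"type":"array"},"jaw":{"type":"number"},"squeeze":{"type":"number"}},"required":["steps"]}

```bash
ls; mkdir -p pics; cat > h.py <<'E'
import numpy as np, cv2
from plant import sensors, eyes, ctrl
from scipy.spatial.transform import Rotation as Ro
def look(name,save=None):
    s=sensors.get_state(); d=eyes.get_image(name)
    if name=="wrist":
        T=np.eye(4);T[:3,:3]=Ro.from_quat(s["tcp_rot"]).as_matrix();T[:3,3]=s["position"]
        C=T@np.array(d["hand_eye"])
    else:
        C=np.eye(4);R=np.array(d["R"]);C[:3,:3]=R.T;C[:3,3]=-R.T@np.array(d["t"])
    if save: cv2.imwrite("pics/"+save,d["frame"][:,:,::-1])
    K=d["K"];z=d["depth"];v,u=np.mgrid[:384,:512]
    P=np.stack([(u-K[0][2])/K[0][0]*z,(v-K[1][2])/K[1][1]*z,z],-1)@C[:3,:3].T+C[:3,3]
    P[z==0]=np.nan
    return d["frame"],P,C,K
E
python3 - <<'E'
from h import *
s=sensors.get_state();print({k:np.round(v,3).tolist() for k,v in s.items()})
for n in("top","side"):
    f,P,C,K=look(n,n+"0.png");np.save(n+"P.npy",P);print(n,C.round(3).tolist(),np.round(K,1).tolist())
E
```

```text
pics
{'time_s': 0.0, 'joints': [-1.257, 0.312, 0.014, 1.513, -0.004, 1.319, -0.027], 'dq': [0.0, -0.001, -0.001, 0.0, 0.001, -0.001, 0.0], 'effort': [-0.0, -37.991, 0.146, -23.06, 0.012, 0.014, 0.0], 'position': [0.191, 0.515, 0.404], 'tcp_rot': [0.177, 0.984, -0.001, -0.0], 'wrist_force': [-0.228, -1.475, -0.082], 'moment': [-0.026, 0.002, 0.082], 'grasp_force': 0.0, 'gripper_width': 0.086}
top [[0.009, -0.992, 0.129, 0.367], [-1.0, -0.008, 0.006, -0.048], [-0.005, -0.13, -0.992, 1.145], [0.0, 0.0, 0.0, 1.0]] [[401.6, 0.0, 251.8], [0.0, 401.6, 185.1], [0.0, 0.0, 1.0]]
side [[0.932, -0.262, 0.249, 0.225], [-0.361, -0.67, 0.648, -0.678], [-0.003, -0.694, -0.72, 0.801], [0.0, 0.0, 0.0, 1.0]] [[366.2, 0.0, 255.8], [0.0, 366.2, 188.9], [0.0, 0.0, 1.0]]
```

View pics/top0.png

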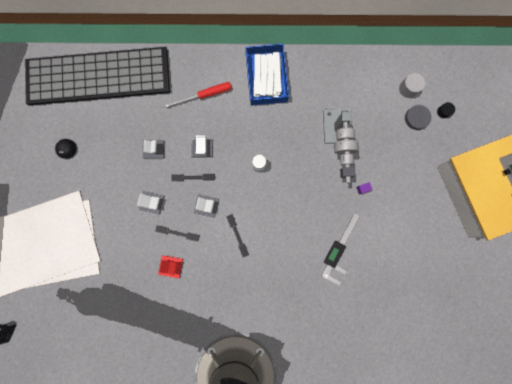

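View pics/side0.png

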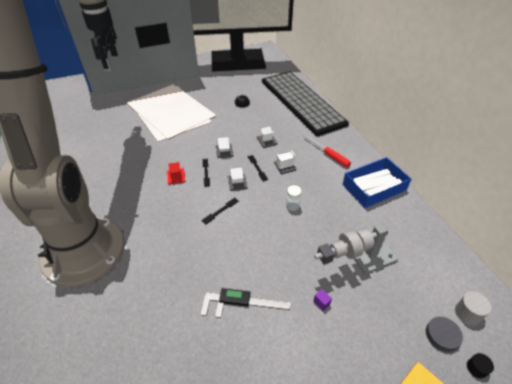

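The top view shows the weight bar at about (345,145) with its free end at (350,185). The four candidate fixtures are at (153,148), (201,147), (150,203) and (206,206), the jar at (259,163), the red decoy at (170,267) and the purple one at (365,188). I'll zoom in and get positions.

```bash
python3 - <<'E'
from h import *
f=cv2.imread("pics/top0.png")
a=cv2.resize(f[125:225,125:225],(400,400),interpolation=cv2.INTER_CUBIC)
b=cv2.resize(f[95:195,300:400],(400,400),interpolation=cv2.INTER_CUBIC)
cv2.imwrite("pics/crop0.png",np.hstack([a,b]))
P=np.load("topP.npy")
for u,v in[(153,148),(201,147),(150,203),(206,206),(259,163),(345,115),(346,130),(346,145),(347,158),(348,172),(350,184),(365,188)]:
    print(u,v,P[v,u].round(3), np.nanmax(P[v-8:v+9,u-8:u+9,2]).round(3))
E
```

```text
153 148 [0.614 0.237 0.043] 0.051
201 147 [0.617 0.102 0.044] 0.055
150 203 [0.461 0.245 0.019] 0.043
206 206 [0.453 0.086 0.027] 0.049
259 163 [ 0.568 -0.06   0.07 ] 0.074
345 115 [ 0.689 -0.286  0.118] 0.123
346 130 [ 0.648 -0.287  0.121] 0.126
346 145 [ 0.606 -0.284  0.127] 0.133
347 158 [ 0.574 -0.289  0.116] 0.124
348 172 [ 0.538 -0.291  0.114] 0.117
350 184 [ 0.522 -0.323 -0.001] 0.115
365 188 [ 0.506 -0.356  0.035] 0.037
```

View pics/crop0.png

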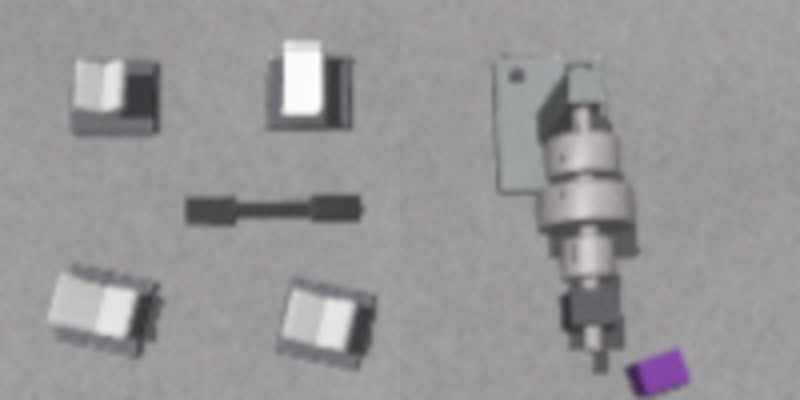

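Request:
{"api": "drive_tool", "payload": {
  "steps": [
    {"tx":-410,"ty":-220,"tz":0,"spin":-20},
    {"tx":-410,"ty":-220,"tz":0,"spin":-20},
    {"tx":-410,"ty":-220,"tz":0,"spin":-20},
    {"tx":-410,"ty":-220,"tz":0,"spin":-20},
    {"tx":-410,"ty":-220,"tz":0,"spin":-20},
    {"tx":-410,"ty":-220,"tz":0,"spin":-20},
    {"tx":-410,"ty":-220,"tz":0,"spin":-20},
    {"tx":-410,"ty":-220,"tz":0,"spin":-20}
  ]
}}

```text
time_s: 1.1
position: [0.501, 0.1625, 0.4043]
tcp_rot: [0.006, 1.0, -0.001, 0.0]
wrist_force: [-0.3, 1.0, -0.0]
gripper_width: 0.0857
grasp_force: 0.0
```

```bash
cat >> h.py <<'E'
def yaw(s=None):
    s=s or sensors.get_state(); y=Ro.from_quat(s["tcp_rot"]).as_matrix()[:,1]
    return np.degrees(np.arctan2(y[1],y[0]))   # world heading of the closing line
def go(x,y,z,head):
    "tool shift to a world TCP and closing-line heading (deg)"
    s=sensors.get_state();R=Ro.from_quat(s["tcp_rot"]).as_matrix()
    d=R.T@(np.array([x,y,z])-s["position"])*1000
    print("shift",d.round(1),"spin",round((yaw(s)-head+90)%180-90,2))
E
python3 - <<'E'
from h import *
s=sensors.get_state();print(s["time_s"],np.round(s["position"],3),yaw())
f,P,C,K=look("wrist","w1.png");np.save("w1.npy",P);print(C.round(3))
E
```

```text
1.1 [0.501 0.163 0.404] 89.29387446678622
[[ 0.013  0.949  0.316  0.42 ]
 [ 1.    -0.012 -0.006  0.164]
 [-0.002  0.316 -0.949  0.373]
 [ 0.     0.     0.     1.   ]]
```

View pics/w1.png

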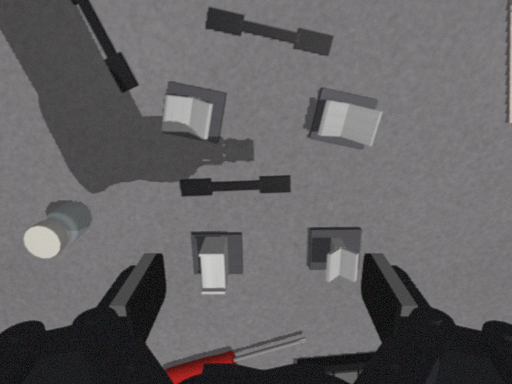

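The wrist view shows the medium-like V at (188,115), the large V at (348,120), the rest at (213,268) and the small V at (340,262). The jar cap is at (42,241). I'll fit their footprints.

```bash
python3 - <<'E'
from h import *
P=np.load("w1.npy");f=cv2.imread("pics/w1.png")
for n,u,v in[("A med?",188,115),("B large?",348,120),("rest?",213,268),("small?",340,262)]:
    sl=(slice(v-45,v+45),slice(max(u-50,0),u+50))
    p=P[sl].reshape(-1,3)
    if n in("rest?","small?"):
        k=(abs(np.mgrid[sl][1].ravel()-u)<32)&(np.mgrid[sl][0].ravel()<v+35); p=p[k]
    for lo,hi in((.022,.07),(.004,.07)):
        q=p[(p[:,2]>lo)&(p[:,2]<hi)]
        m=np.zeros((300,300),np.uint8); c0=np.median(q,0)
        ij=((q[:,:2]-c0[:2])*2000+150).astype(int); ij=ij[(ij>0).all(1)&(ij<300).all(1)]
        m[ij[:,1],ij[:,0]]=255; m=cv2.morphologyEx(cv2.morphologyEx(m,cv2.MORPH_CLOSE,np.ones((7,7))),cv2.MORPH_OPEN,np.ones((9,9)))
        cs=max(cv2.findContours(m,0,2)[0],key=cv2.contourArea)
        r=cv2.minAreaRect(cs); print(n,lo,"c",(((np.array(r[0])-150)/2000)+c0[:2]).round(4),"size mm",(np.array(r[1])/2).round(1),"ang",round(r[2],1),"zmax",np.percentile(q[:,2],[2,50,98]).round(4))
E
```

```text
A med? 0.022 c [0.4575 0.0904] size mm [45.1 34.5] ang 78.0 zmax [0.0245 0.0355 0.0439]
A med? 0.004 c [0.4572 0.0905] size mm [60.1 53.8] ang 77.7 zmax [0.0061 0.0266 0.0435]
B large? 0.022 c [0.4694 0.2641] size mm [21.4 34.2] ang 77.9 zmax [0.0224 0.0322 0.0395]
B large? 0.004 c [0.4657 0.2471] size mm [60.1 54.1] ang 77.5 zmax [0.0061 0.0197 0.039 ]
rest? 0.022 c [0.6288 0.106 ] size mm [26.  44.5] ang 90.0 zmax [0.0242 0.0433 0.05  ]
rest? 0.004 c [0.6248 0.1058] size mm [59.5 54.6] ang 89.4 zmax [0.0057 0.0263 0.0496]
small? 0.022 c [0.6202 0.2471] size mm [33.5 34.5] ang 90.0 zmax [0.0261 0.0417 0.0481]
small? 0.004 c [0.6192 0.2469] size mm [59.5 53. ] ang 90.0 zmax [0.0056 0.0083 0.0477]
```

Request:
{"api": "drive_tool", "payload": {
  "steps": [
    {"tx":-10,"ty":-450,"tz":30},
    {"tx":-10,"ty":-450,"tz":30},
    {"tx":-10,"ty":-450,"tz":30},
    {"tx":-10,"ty":-450,"tz":30},
    {"tx":-10,"ty":-450,"tz":30},
    {"tx":-10,"ty":-450,"tz":30},
    {"tx":-10,"ty":-450,"tz":30},
    {"tx":-10,"ty":-450,"tz":30}
  ]
}}

```text
invalid input
```

```bash
python3 - <<'E'
from h import *
s=sensors.get_state();print(s["time_s"],np.round(s["position"],3),yaw())
f,P,C,K=look("wrist","w2.png");np.save("w2.npy",P)
E
```

```text
1.15 [0.503 0.159 0.404] 88.98430968937164
```

View pics/w2.png

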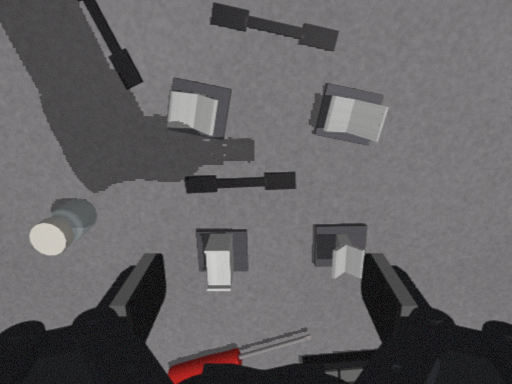

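The picture shows the same fixtures, shifted a few pixels as the arm settled. The move was refused, probably because I left out "spin".

Request:
{"api": "drive_tool", "payload": {
  "steps": [
    {"tx":-10,"ty":-450,"tz":30,"spin":0},
    {"tx":-10,"ty":-450,"tz":30,"spin":0},
    {"tx":-10,"ty":-450,"tz":30,"spin":0},
    {"tx":-10,"ty":-450,"tz":30,"spin":0},
    {"tx":-10,"ty":-450,"tz":30,"spin":0},
    {"tx":-10,"ty":-450,"tz":30,"spin":0},
    {"tx":-10,"ty":-450,"tz":30,"spin":0},
    {"tx":-10,"ty":-450,"tz":30,"spin":0}
  ]
}}

```text
time_s: 2.2
position: [0.5044, -0.2879, 0.3739]
tcp_rot: [0.007, 1.0, -0.001, -0.001]
wrist_force: [-0.1, 0.2, 0.7]
gripper_width: 0.0855
grasp_force: 0.0
```

```bash
mv w2.npy w1b.npy; python3 - <<'E'
from h import *
P=np.load("w1b.npy")
for n,u,v in[("A",193,112),("B",353,117),("rest",218,265),("small",343,258)]:
    sl=(slice(v-45,v+35),slice(u-50,u+50)); k=abs(np.mgrid[sl][1].ravel()-u)<(32 if v>200 else 50)
    q=P[sl].reshape(-1,3)[k];q=q[(q[:,2]>.004)&(q[:,2]<.07)]
    m=np.zeros((300,300),np.uint8); c0=np.median(q,0)
    ij=((q[:,:2]-c0[:2])*2000+150).astype(int); ij=ij[(ij>0).all(1)&(ij<300).all(1)]
    m[ij[:,1],ij[:,0]]=255; m=cv2.morphologyEx(cv2.morphologyEx(m,cv2.MORPH_CLOSE,np.ones((7,7))),cv2.MORPH_OPEN,np.ones((9,9)))
    r=cv2.minAreaRect(max(cv2.findContours(m,0,2)[0],key=cv2.contourArea))
    print(n,(((np.array(r[0])-150)/2000)+c0[:2]).round(4),(np.array(r[1])/2).round(1),round(r[2],1))
for i in range(2): look("wrist")
s=sensors.get_state();print(s["time_s"],np.round(s["position"],3),yaw())
f,P,C,K=look("wrist","w3.png");np.save("w3.npy",P);print(C.round(3),np.round(K,1))
E
```

```text
A [0.4574 0.0906] [60. 54.] 77.8
B [0.4657 0.2474] [60.8 54.2] 77.6
rest [0.6245 0.1142] [43. 53.] 90.0
small [0.62   0.2469] [59.5 54. ] 90.0
2.3 [ 0.506 -0.284  0.374] 89.4523063364548
[[ 0.01   0.949  0.314  0.425]
 [ 1.    -0.01  -0.003 -0.283]
 [ 0.001  0.314 -0.949  0.343]
 [ 0.     0.     0.     1.   ]] [[342.6   0.  263.1]
 [  0.  342.6 187.6]
 [  0.    0.    1. ]]
```

View pics/w3.png

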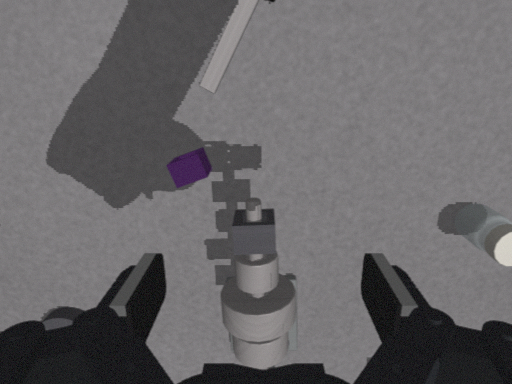

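The free end is at (254,203), the collar at (253,232), then the small disc at (257,270), the large at (259,300) and the medium at (260,345). The purple decoy at (190,168) is near the free end but low.

```bash
python3 - <<'E'
from h import *
P=np.load("w3.npy")[190:365,205:310]
p=P.reshape(-1,3);p=p[(p[:,2]>.085)&(p[:,0]<.72)]
b=np.arange(p[:,0].min(),p[:,0].max(),.004)
for x in b:
    q=p[(p[:,0]>=x)&(p[:,0]<x+.004)]
    if len(q)>5: print(round(x,4),len(q),"y",q[:,1].min().round(4),q[:,1].max().round(4),"mid",((q[:,1].min()+q[:,1].max())/2).round(4),"w",np.ptp(q[:,1]).round(4),"zmax",q[:,2].max().round(4), "ytop", q[q[:,2]>q[:,2].max()-.001,1].mean().round(4))
E
```

```text
0.4941 97 y -0.2989 -0.272 mid -0.2855 w 0.0269 zmax 0.2749 ytop -0.2865
0.5101 11 y -0.2947 -0.2879 mid -0.2913 w 0.0068 zmax 0.1057 ytop -0.2907
0.5141 116 y -0.2978 -0.2864 mid -0.2921 w 0.0114 zmax 0.1066 ytop -0.2915
0.5181 75 y -0.2978 -0.2864 mid -0.2921 w 0.0114 zmax 0.1064 ytop -0.2914
0.5221 74 y -0.2971 -0.2857 mid -0.2914 w 0.0114 zmax 0.1067 ytop -0.2914
0.5261 226 y -0.307 -0.2756 mid -0.2913 w 0.0314 zmax 0.1127 ytop -0.2827
0.5301 415 y -0.3074 -0.2761 mid -0.2918 w 0.0313 zmax 0.1132 ytop -0.2922
0.5341 241 y -0.3074 -0.2754 mid -0.2914 w 0.032 zmax 0.1128 ytop -0.29
0.5381 215 y -0.3068 -0.2754 mid -0.2911 w 0.0315 zmax 0.1135 ytop -0.2927
0.5421 206 y -0.307 -0.2754 mid -0.2912 w 0.0316 zmax 0.1134 ytop -0.2924
0.5461 194 y -0.307 -0.2754 mid -0.2912 w 0.0316 zmax 0.1129 ytop -0.2899
0.5501 195 y -0.3066 -0.2754 mid -0.291 w 0.0313 zmax 0.1129 ytop -0.29
0.5541 17 y -0.3066 -0.2776 mid -0.2921 w 0.0289 zmax 0.112 ytop -0.3032
0.5581 59 y -0.2966 -0.2783 mid -0.2874 w 0.0183 zmax 0.1067 ytop -0.2898
0.5621 435 y -0.308 -0.2733 mid -0.2907 w 0.0348 zmax 0.1146 ytop -
[... 867 characters left out ...]
.0612 zmax 0.1286 ytop -0.2895
0.6181 264 y -0.3186 -0.2582 mid -0.2884 w 0.0605 zmax 0.1281 ytop -0.2892
0.6221 27 y -0.3188 -0.2649 mid -0.2918 w 0.0539 zmax 0.1268 ytop -0.2905
0.6301 233 y -0.3097 -0.2648 mid -0.2873 w 0.0449 zmax 0.1212 ytop -0.2889
0.6341 221 y -0.3121 -0.2646 mid -0.2883 w 0.0474 zmax 0.1214 ytop -0.2883
0.6381 206 y -0.3123 -0.2646 mid -0.2884 w 0.0478 zmax 0.121 ytop -0.287
0.6421 215 y -0.3125 -0.2646 mid -0.2885 w 0.0479 zmax 0.1217 ytop -0.2894
0.6461 208 y -0.3127 -0.2634 mid -0.288 w 0.0493 zmax 0.1214 ytop -0.2883
0.6501 181 y -0.3119 -0.2634 mid -0.2876 w 0.0485 zmax 0.1209 ytop -0.2868
0.6541 39 y -0.3119 -0.2656 mid -0.2888 w 0.0464 zmax 0.1179 ytop -0.2922
```

Request:
{"api": "drive_tool", "payload": {
  "steps": [
    {"tx":-35,"ty":-7,"tz":0,"spin":-2.4},
    {"tx":-35,"ty":-7,"tz":0,"spin":-2.4},
    {"tx":-35,"ty":-7,"tz":40,"spin":-2.4},
    {"tx":-35,"ty":-7,"tz":80,"spin":-2.4},
    {"tx":-35,"ty":-7,"tz":110,"spin":-2.4},
    {"tx":-35,"ty":-7,"tz":116,"spin":-2.4},
    {"tx":-35,"ty":-7,"tz":116,"spin":-2.4},
    {"tx":-35,"ty":-7,"tz":116,"spin":-2.4}
  ]
}}

```text
time_s: 3.35
position: [0.542, -0.2907, 0.2607]
tcp_rot: [-0.018, 1.0, -0.001, 0.002]
wrist_force: [0.5, -0.0, 0.9]
gripper_width: 0.0854
grasp_force: 0.0
```

```bash
python3 - <<'E'
from h import *
look("wrist");s=sensors.get_state();print(s["time_s"],np.round(s["position"],4),yaw());go(.541,-.2913,.258,91.85)
E
```

```text
3.4 [ 0.5419 -0.2909  0.2606] 92.03964113451879
shift [ 0.9 -0.4  2.6] spin 0.19
```

Request:
{"api": "drive_tool", "payload": {
  "steps": [
    {"tx":0,"ty":0,"tz":2,"spin":0},
    {"tx":0,"ty":0,"tz":2,"spin":0},
    {"tx":0,"ty":0,"tz":2,"spin":0},
    {"tx":0,"ty":0,"tz":2,"spin":0},
    {"tx":0,"ty":0,"tz":2,"spin":0},
    {"tx":0,"ty":0,"tz":2,"spin":0},
    {"tx":0,"ty":0,"tz":2,"spin":0},
    {"tx":0,"ty":0,"tz":2,"spin":0}
  ],
  "jaw": 20,
  "squeeze": 40
}}

```text
time_s: 4.4
position: [0.5412, -0.2909, 0.2569]
tcp_rot: [-0.018, 1.0, -0.0, 0.0]
wrist_force: [-0.7, -1.2, 2.0]
gripper_width: 0.0313
grasp_force: 43.6
```

Request:
{"api": "drive_tool", "payload": {
  "steps": [
    {"tx":0,"ty":0,"tz":-4,"spin":0},
    {"tx":0,"ty":0,"tz":-4,"spin":0},
    {"tx":25,"ty":0,"tz":-4,"spin":0},
    {"tx":50,"ty":0,"tz":-4,"spin":0},
    {"tx":75,"ty":0,"tz":-4,"spin":0},
    {"tx":75,"ty":0,"tz":-4,"spin":0},
    {"tx":75,"ty":0,"tz":-60,"spin":0},
    {"tx":75,"ty":0,"tz":-110,"spin":0}
  ]
}}

```text
time_s: 5.4
position: [0.4674, -0.2928, 0.3679]
tcp_rot: [-0.018, 1.0, 0.0, 0.0]
wrist_force: [1.1, -0.7, -0.6]
gripper_width: 0.0318
grasp_force: 43.2
```

```bash
python3 - <<'E'
from h import *
look("wrist");s=sensors.get_state();print(s["time_s"],np.round(s["position"],4),yaw(),s["gripper_width"]);go(.6248,.1058,.33,90)
E
```

```text
5.45 [ 0.4689 -0.2945  0.3758] 92.08826230948974 0.031333976394807866
shift [-169.8  394.7   45.2] spin 2.09
```

Request:
{"api": "drive_tool", "payload": {
  "steps": [
    {"tx":-170,"ty":395,"tz":20,"spin":2},
    {"tx":-170,"ty":395,"tz":20,"spin":2},
    {"tx":-170,"ty":395,"tz":20,"spin":2},
    {"tx":-170,"ty":395,"tz":20,"spin":2},
    {"tx":-170,"ty":395,"tz":20,"spin":2},
    {"tx":-170,"ty":395,"tz":20,"spin":2},
    {"tx":-170,"ty":395,"tz":20,"spin":2},
    {"tx":-170,"ty":395,"tz":20,"spin":2}
  ]
}}

```text
time_s: 6.45
position: [0.6229, 0.1167, 0.3449]
tcp_rot: [-0.007, 1.0, 0.003, -0.0]
wrist_force: [-0.9, 0.5, -1.8]
gripper_width: 0.0313
grasp_force: 43.2
```

```bash
python3 - <<'E'
from h import *
for i in range(3): look("wrist")
s=sensors.get_state();print(s["time_s"],np.round(s["position"],4),yaw(),s["gripper_width"]);go(.6248,.1058,.222,90)
look("wrist","w4.png")
E
```

```text
6.6 [0.6225 0.107  0.3462] 90.00626246113355 0.03134314302936378
shift [ -2.3  -1.  124.2] spin 0.01
```

View pics/w4.png

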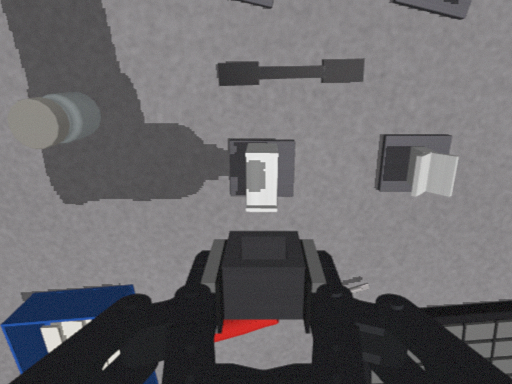

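The collar is held level at (263,262), and the rest is below at (262,178) between its lips. Lowering.

Request:
{"api": "drive_tool", "payload": {
  "steps": [
    {"tx":-2,"ty":-1,"tz":30,"spin":0},
    {"tx":-2,"ty":-1,"tz":80,"spin":0},
    {"tx":-2,"ty":-1,"tz":110,"spin":0},
    {"tx":-2,"ty":-1,"tz":118,"spin":0},
    {"tx":-2,"ty":-1,"tz":120,"spin":0},
    {"tx":-2,"ty":-1,"tz":122,"spin":0},
    {"tx":-2,"ty":-1,"tz":122,"spin":0},
    {"tx":-2,"ty":-1,"tz":122,"spin":0}
  ]
}}

```text
time_s: 7.65
position: [0.6246, 0.1065, 0.2256]
tcp_rot: [-0.0, 1.0, 0.0, 0.001]
wrist_force: [-0.1, -0.7, -0.4]
gripper_width: 0.0316
grasp_force: 43.3
```

Request:
{"api": "drive_tool", "payload": {
  "steps": [
    {"tx":0,"ty":0,"tz":1,"spin":0},
    {"tx":0,"ty":0,"tz":1,"spin":0},
    {"tx":0,"ty":0,"tz":2,"spin":0},
    {"tx":0,"ty":0,"tz":2,"spin":0}
  ]
}}

```text
time_s: 8.15
position: [0.6242, 0.1064, 0.2226]
tcp_rot: [-0.0, 1.0, -0.0, -0.0]
wrist_force: [0.4, -0.3, -1.4]
gripper_width: 0.0313
grasp_force: 43.3
```

```bash
python3 - <<'E'
from h import *
for i in range(6): look("side"); s=sensors.get_state();print(np.round(s["position"],4),round(yaw(),2),np.round(s["wrist_force"],1))
E
```

```text
[0.6242 0.1064 0.2226] 90.02 [-0.7 -0.5 -1. ]
[0.6243 0.1064 0.2226] 90.02 [ 0.4  0.  -1.6]
[0.6243 0.1064 0.2227] 90.02 [-0.1 -0.2 -1.2]
[0.6243 0.1064 0.2227] 90.02 [-0.3  0.1 -0.6]
[0.6243 0.1063 0.2227] 90.01 [ 0.2  0.  -1.2]
[0.6243 0.1063 0.2227] 90.02 [ 0.2  0.2 -0.6]
```

Request:
{"api": "drive_tool", "payload": {
  "steps": [
    {"tx":0,"ty":0,"tz":1.5,"spin":0},
    {"tx":0,"ty":0,"tz":1.5,"spin":0},
    {"tx":0,"ty":0,"tz":1.5,"spin":0}
  ]
}}

```text
time_s: 8.82
position: [0.6242, 0.1064, 0.2212]
tcp_rot: [-0.0, 1.0, 0.0, -0.0]
wrist_force: [-0.2, 0.3, -0.7]
gripper_width: 0.0315
grasp_force: 43.4
```

Request:
{"api": "drive_tool", "payload": {
  "steps": [
    {"tx":0,"ty":0,"tz":1,"spin":0},
    {"tx":0,"ty":0,"tz":1,"spin":0},
    {"tx":0,"ty":0,"tz":1,"spin":0}
  ]
}}

```text
time_s: 9.2
position: [0.6243, 0.1063, 0.2209]
tcp_rot: [-0.0, 1.0, 0.0, 0.0]
wrist_force: [-2.6, 0.4, 5.8]
gripper_width: 0.0313
grasp_force: 44.1
```

Contact made. Releasing and rising straight up.

Request:
{"api": "drive_tool", "payload": {
  "steps": [
    {"tx":0,"ty":0,"tz":0,"spin":0},
    {"tx":0,"ty":0,"tz":0,"spin":0},
    {"tx":0,"ty":0,"tz":0,"spin":0},
    {"tx":0,"ty":0,"tz":0,"spin":0},
    {"tx":0,"ty":0,"tz":-20,"spin":0},
    {"tx":0,"ty":0,"tz":-60,"spin":0},
    {"tx":0,"ty":0,"tz":-110,"spin":0},
    {"tx":0,"ty":0,"tz":-150,"spin":0}
  ],
  "jaw": 60
}}

```text
time_s: 10.2
position: [0.6244, 0.1063, 0.3724]
tcp_rot: [-0.0, 1.0, 0.0, 0.001]
wrist_force: [-0.5, -0.6, -0.2]
gripper_width: 0.06
grasp_force: 0.0
```

```bash
python3 - <<'E'
from h import *
for i in range(3): look("wrist")
s=sensors.get_state();print(s["time_s"],np.round(s["position"],4),yaw(),s["gripper_width"]);go(.5751,-.290,.330,91.85)
f,P,C,K=look("wrist","w5.png")
p=P.reshape(-1,3);p=p[(p[:,2]>.051)&(p[:,2]<.1)&(abs(p[:,0]-.6248)<.04)&(abs(p[:,1]-.1058)<.03)]
print(p.min(0),p.max(0));q=p[p[:,2]>.07];r=cv2.minAreaRect((q[:,:2]*1e3).astype(np.float32));print(r)
E
```

```text
10.35 [0.6251 0.1062 0.3735] 90.01582721142223 0.06003711950338792
shift [  50.4 -396.2   42.7] spin -1.83
[0.60090042 0.09125553 0.05108477] [0.64930737 0.12321836 0.07787082]
((625.0799560546875, 107.28324127197266), (31.882904052734375, 24.81087303161621), 89.59698486328125)
```

Request:
{"api": "drive_tool", "payload": {
  "steps": [
    {"tx":50,"ty":-396,"tz":20,"spin":-1.8},
    {"tx":50,"ty":-396,"tz":20,"spin":-1.8},
    {"tx":50,"ty":-396,"tz":20,"spin":-1.8},
    {"tx":50,"ty":-396,"tz":20,"spin":-1.8},
    {"tx":50,"ty":-396,"tz":20,"spin":-1.8},
    {"tx":50,"ty":-396,"tz":20,"spin":-1.8},
    {"tx":50,"ty":-396,"tz":20,"spin":-1.8},
    {"tx":50,"ty":-396,"tz":20,"spin":-1.8}
  ],
  "jaw": 70
}}

```text
time_s: 11.4
position: [0.5725, -0.2925, 0.348]
tcp_rot: [-0.013, 1.0, 0.0, -0.002]
wrist_force: [0.4, 0.1, -0.6]
gripper_width: 0.0701
grasp_force: 0.0
```

```bash
python3 - <<'E'
from h import *
for i in range(3): look("wrist")
s=sensors.get_state();print(s["time_s"],np.round(s["position"],4),yaw(),s["gripper_width"]);go(.5751,-.290,.258,91.85)
E
```

```text
11.55 [ 0.5753 -0.2869  0.3491] 92.01586841290644 0.07024891424565809
shift [ 0.3 -3.4 91.1] spin 0.17
```

Request:
{"api": "drive_tool", "payload": {
  "steps": [
    {"tx":0,"ty":-3,"tz":10,"spin":0},
    {"tx":0,"ty":-3,"tz":50,"spin":0},
    {"tx":0,"ty":-3,"tz":85,"spin":0},
    {"tx":0,"ty":-3,"tz":91,"spin":0},
    {"tx":0,"ty":-3,"tz":91,"spin":0},
    {"tx":0,"ty":-3,"tz":91,"spin":0}
  ]
}}

```text
time_s: 12.3
position: [0.5753, -0.2929, 0.2612]
tcp_rot: [-0.016, 1.0, -0.001, 0.002]
wrist_force: [-0.5, 0.1, -0.0]
gripper_width: 0.0701
grasp_force: 0.0
```

Request:
{"api": "drive_tool", "payload": {
  "steps": [
    {"tx":0,"ty":0,"tz":0,"spin":0},
    {"tx":0,"ty":0,"tz":0,"spin":0},
    {"tx":0,"ty":0,"tz":0,"spin":0},
    {"tx":0,"ty":0,"tz":0,"spin":0},
    {"tx":0,"ty":0,"tz":0,"spin":0},
    {"tx":0,"ty":0,"tz":0,"spin":0},
    {"tx":0,"ty":0,"tz":0,"spin":0}
  ],
  "jaw": 20,
  "squeeze": 45
}}

```text
time_s: 13.18
position: [0.5748, -0.2926, 0.2603]
tcp_rot: [-0.016, 1.0, -0.0, 0.001]
wrist_force: [0.1, 0.7, 6.1]
gripper_width: 0.0329
grasp_force: 45.1
```

The width reads 33 mm on a 36 mm disc, with an upward force on the tool, so the pads hold above the equator. I'll regrip 9 mm lower.

Request:
{"api": "drive_tool", "payload": {
  "steps": [
    {"tx":0,"ty":0,"tz":0,"spin":0},
    {"tx":0,"ty":0,"tz":0,"spin":0},
    {"tx":0,"ty":1,"tz":0,"spin":0},
    {"tx":0,"ty":1,"tz":9,"spin":0},
    {"tx":0,"ty":1,"tz":9,"spin":0},
    {"tx":0,"ty":1,"tz":9,"spin":0}
  ],
  "jaw": 60
}}

```text
time_s: 13.92
position: [0.5744, -0.2916, 0.2499]
tcp_rot: [-0.016, 1.0, 0.0, -0.0]
wrist_force: [-0.5, -0.2, 0.6]
gripper_width: 0.06
grasp_force: 0.0
```

Request:
{"api": "drive_tool", "payload": {
  "steps": [
    {"tx":0,"ty":0,"tz":0,"spin":0},
    {"tx":0,"ty":0,"tz":0,"spin":0},
    {"tx":0,"ty":0,"tz":0,"spin":0},
    {"tx":0,"ty":0,"tz":0,"spin":0},
    {"tx":0,"ty":0,"tz":0,"spin":0},
    {"tx":0,"ty":0,"tz":0,"spin":0},
    {"tx":0,"ty":0,"tz":0,"spin":0}
  ],
  "jaw": 20
}}

```text
time_s: 14.8
position: [0.5746, -0.2919, 0.2506]
tcp_rot: [-0.016, 1.0, -0.0, 0.0]
wrist_force: [-0.0, -0.6, 2.6]
gripper_width: 0.0342
grasp_force: 45.2
```

```bash
python3 - <<'E'
from h import *
f,P,C,K=look("side")
R=C[:3,:3].T;c=R@(np.array([.575,-.29,.1])-C[:3,3]);u=K[0][0]*c[0]/c[2]+K[0][2];v=K[1][1]*c[1]/c[2]+K[1][2];print(u,v)
u,v=int(u),int(v);cv2.imwrite("pics/s1.png",cv2.resize(f[v-45:v+35,u-50:u+50,::-1],None,fx=6,fy=6,interpolation=cv2.INTER_CUBIC))
s=sensors.get_state();print(s["wrist_force"],s["gripper_width"])
E
```

```text
337.3733587831059 247.52285281827258
[ 0.64232614 -0.98105734  3.66829438] 0.034148627492378354
```

View pics/s1.png

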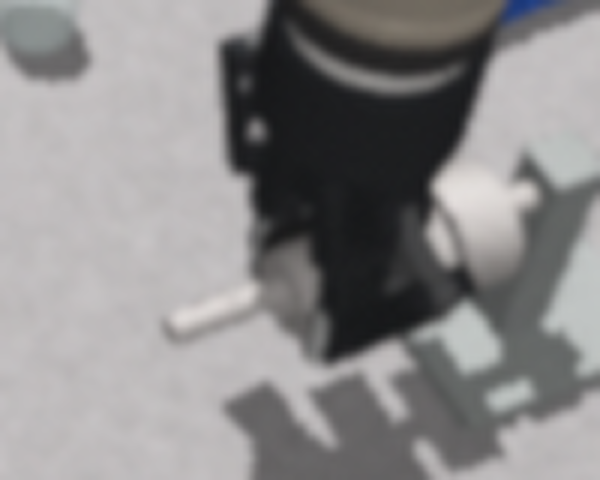

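The picture shows the finger at (325,360) reaching almost to the disc's bottom edge. That is deep enough to hit the cradle's rims, so I'll regrip in between.

Request:
{"api": "drive_tool", "payload": {
  "steps": [
    {"tx":0,"ty":0,"tz":0,"spin":0},
    {"tx":0,"ty":0,"tz":0,"spin":0},
    {"tx":0,"ty":0,"tz":0,"spin":0},
    {"tx":0,"ty":1,"tz":-6,"spin":0},
    {"tx":0,"ty":1,"tz":-6,"spin":0},
    {"tx":0,"ty":1,"tz":-6,"spin":0}
  ],
  "jaw": 60
}}

```text
time_s: 15.6
position: [0.5745, -0.2906, 0.2564]
tcp_rot: [-0.016, 1.0, -0.0, 0.0]
wrist_force: [-0.1, -0.5, 0.0]
gripper_width: 0.0601
grasp_force: 0.0
```

Request:
{"api": "drive_tool", "payload": {
  "steps": [
    {"tx":0,"ty":0,"tz":0,"spin":0},
    {"tx":0,"ty":0,"tz":0,"spin":0},
    {"tx":0,"ty":0,"tz":0,"spin":0},
    {"tx":0,"ty":0,"tz":0,"spin":0},
    {"tx":0,"ty":0,"tz":0,"spin":0},
    {"tx":0,"ty":0,"tz":0,"spin":0},
    {"tx":0,"ty":0,"tz":0,"spin":0}
  ],
  "jaw": 20,
  "squeeze": 35
}}

```text
time_s: 16.48
position: [0.5744, -0.2907, 0.2563]
tcp_rot: [-0.016, 1.0, -0.0, 0.0]
wrist_force: [-0.2, -0.7, 0.5]
gripper_width: 0.0346
grasp_force: 35.1
```

Request:
{"api": "drive_tool", "payload": {
  "steps": [
    {"tx":0,"ty":0,"tz":-4,"spin":0},
    {"tx":0,"ty":0,"tz":-4,"spin":0},
    {"tx":30,"ty":0,"tz":-4,"spin":0},
    {"tx":60,"ty":0,"tz":-4,"spin":0},
    {"tx":90,"ty":0,"tz":-4,"spin":0},
    {"tx":105,"ty":0,"tz":-4,"spin":0},
    {"tx":105,"ty":0,"tz":-4,"spin":0},
    {"tx":105,"ty":0,"tz":-60,"spin":0}
  ]
}}

```text
time_s: 17.48
position: [0.4694, -0.2917, 0.3125]
tcp_rot: [-0.017, 1.0, 0.003, -0.004]
wrist_force: [1.9, -0.1, -0.8]
gripper_width: 0.0344
grasp_force: 35.5
```

```bash
python3 - <<'E'
from h import *
look("wrist");s=sensors.get_state();print(s["time_s"],np.round(s["position"],4),yaw(),s["gripper_width"],s["wrist_force"]);go(.6197,.247,.34,90)
E
```

```text
17.525 [ 0.4725 -0.2946  0.3234] 91.91253882033644 0.034224622017023476 [ 1.45999289 -1.91695569  3.76879661]
shift [-165.4  536.3  -17.6] spin 1.91
```

Request:
{"api": "drive_tool", "payload": {
  "steps": [
    {"tx":-60,"ty":50,"tz":-25,"spin":1.9},
    {"tx":-165,"ty":535,"tz":-25,"spin":1.9},
    {"tx":-165,"ty":535,"tz":-25,"spin":1.9},
    {"tx":-165,"ty":535,"tz":-25,"spin":1.9},
    {"tx":-165,"ty":535,"tz":-25,"spin":1.9},
    {"tx":-165,"ty":535,"tz":-25,"spin":1.9},
    {"tx":-165,"ty":535,"tz":-25,"spin":1.9},
    {"tx":-165,"ty":535,"tz":-25,"spin":1.9}
  ]
}}

```text
time_s: 18.52
position: [0.6035, 0.1776, 0.3406]
tcp_rot: [-0.0, 1.0, 0.001, 0.001]
wrist_force: [0.7, 0.9, -1.1]
gripper_width: 0.0347
grasp_force: 35.5
```

```bash
python3 - <<'E'
from h import *
for i in range(3):look("wrist")
s=sensors.get_state();print(s["time_s"],np.round(s["position"],4),yaw(),s["gripper_width"],s["wrist_force"]);go(.6197,.247,.225,90)
E
```

```text
18.675 [0.6024 0.1823 0.3396] 90.61485454962452 0.03445937156291204 [-0.81593883 -1.32281116 -2.38987281]
shift [-17.9  64.  114.9] spin 0.61
```

Request:
{"api": "drive_tool", "payload": {
  "steps": [
    {"tx":-17,"ty":64,"tz":0,"spin":0.6},
    {"tx":-17,"ty":64,"tz":20,"spin":0.6},
    {"tx":-17,"ty":64,"tz":60,"spin":0.6},
    {"tx":-17,"ty":64,"tz":80,"spin":0.6},
    {"tx":-17,"ty":64,"tz":80,"spin":0.6},
    {"tx":-17,"ty":64,"tz":80,"spin":0.6},
    {"tx":-17,"ty":64,"tz":80,"spin":0.6}
  ]
}}

```text
time_s: 19.55
position: [0.6204, 0.238, 0.2622]
tcp_rot: [0.006, 1.0, 0.001, 0.002]
wrist_force: [-0.0, 0.0, -0.9]
gripper_width: 0.0346
grasp_force: 35.6
```

```bash
python3 - <<'E'
from h import *
for i in range(2):look("wrist")
s=sensors.get_state();print(s["time_s"],np.round(s["position"],4),yaw(),s["gripper_width"],s["wrist_force"]);go(.619,.247,.2205,90)
f,P,C,K=look("wrist","w6.png")
E
```

```text
19.65 [0.6201 0.238  0.2617] 89.31661345670926 0.03438849522286517 [-0.42950749  0.05354694 -0.23310002]
shift [ 1.3  8.9 41.3] spin -0.68
```

View pics/w6.png

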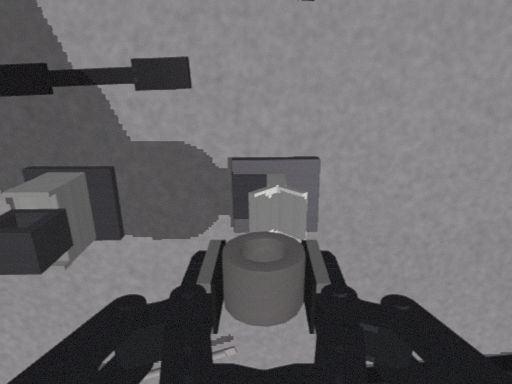

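The disc is held squarely at (264,275), and the V at (280,215) is about 9 mm to the right. Correcting and descending.

Request:
{"api": "drive_tool", "payload": {
  "steps": [
    {"tx":1,"ty":9,"tz":0,"spin":-0.7},
    {"tx":1,"ty":9,"tz":0,"spin":-0.7},
    {"tx":1,"ty":9,"tz":20,"spin":-0.7},
    {"tx":1,"ty":9,"tz":32,"spin":-0.7},
    {"tx":1,"ty":9,"tz":36,"spin":-0.7},
    {"tx":1,"ty":9,"tz":38,"spin":-0.7},
    {"tx":1,"ty":9,"tz":38,"spin":-0.7}
  ]
}}

```text
time_s: 20.58
position: [0.619, 0.247, 0.2228]
tcp_rot: [-0.0, 1.0, 0.0, 0.0]
wrist_force: [-0.5, -0.2, 1.0]
gripper_width: 0.0345
grasp_force: 35.6
```

```bash
python3 - <<'E'
from h import *
for i in range(2):look("side")
s=sensors.get_state();print(s["time_s"],np.round(s["position"],4),yaw(),s["gripper_width"],s["wrist_force"]);go(.619,.247,.2205,90)
E
```

```text
20.675 [0.619 0.247 0.223] 90.01983654214534 0.034445818980935135 [-0.03423016 -0.05304446 -1.09640157]
shift [ 0.  -0.   2.5] spin 0.02
```

Request:
{"api": "drive_tool", "payload": {
  "steps": [
    {"tx":0,"ty":0,"tz":1.5,"spin":0},
    {"tx":0,"ty":0,"tz":1.5,"spin":0},
    {"tx":0,"ty":0,"tz":1.5,"spin":0}
  ]
}}

```text
time_s: 21.05
position: [0.6187, 0.247, 0.2209]
tcp_rot: [-0.0, 1.0, 0.0, 0.0]
wrist_force: [0.2, -0.3, -1.3]
gripper_width: 0.0346
grasp_force: 35.6
```

Request:
{"api": "drive_tool", "payload": {
  "steps": [
    {"tx":0,"ty":0,"tz":1,"spin":0},
    {"tx":0,"ty":0,"tz":1,"spin":0},
    {"tx":0,"ty":0,"tz":1,"spin":0}
  ]
}}

```text
time_s: 21.42
position: [0.619, 0.2466, 0.2202]
tcp_rot: [0.0, 1.0, -0.0, 0.0]
wrist_force: [-0.7, -1.0, 1.6]
gripper_width: 0.0342
grasp_force: 35.9
```

Request:
{"api": "drive_tool", "payload": {
  "steps": [
    {"tx":0,"ty":0,"tz":0,"spin":0},
    {"tx":0,"ty":0,"tz":0,"spin":0},
    {"tx":0,"ty":0,"tz":0,"spin":0},
    {"tx":0,"ty":0,"tz":0,"spin":0},
    {"tx":0,"ty":0,"tz":-20,"spin":0},
    {"tx":0,"ty":0,"tz":-60,"spin":0},
    {"tx":0,"ty":0,"tz":-110,"spin":0},
    {"tx":0,"ty":0,"tz":-150,"spin":0}
  ],
  "jaw": 58
}}

```text
time_s: 22.42
position: [0.6189, 0.2468, 0.3741]
tcp_rot: [-0.0, 1.0, 0.001, 0.002]
wrist_force: [0.5, 0.9, 0.1]
gripper_width: 0.0582
grasp_force: 0.0
```

```bash
python3 - <<'E'
from h import *
for i in range(3): look("wrist")
s=sensors.get_state();print(s["time_s"],np.round(s["position"],4),yaw(),s["gripper_width"]);go(.609,-.2891,.355,91.85)
f,P,C,K=look("wrist","w7.png")
p=P.reshape(-1,3);p=p[(p[:,2]>.05)&(p[:,2]<.1)&(abs(p[:,0]-.6197)<.04)&(abs(p[:,1]-.247)<.03)]
print(p.min(0),p.max(0));r=cv2.minAreaRect((p[p[:,2]>.062][:,:2]*1e3).astype(np.float32));print(r)
E
```

```text
22.575 [0.6196 0.2469 0.3752] 90.01550654449856 0.05833902190344188
shift [  10.9 -536.1   18.3] spin -1.83
[0.60776749 0.22913457 0.05002928] [0.63385372 0.26468744 0.07909151]
((620.6901245117188, 247.20639038085938), (26.056365966796875, 34.79924774169922), 0.5121819376945496)
```

Request:
{"api": "drive_tool", "payload": {
  "steps": [
    {"tx":11,"ty":-490,"tz":10,"spin":-1.8},
    {"tx":11,"ty":-490,"tz":10,"spin":-1.8},
    {"tx":11,"ty":-490,"tz":10,"spin":-1.8},
    {"tx":11,"ty":-490,"tz":10,"spin":-1.8},
    {"tx":11,"ty":-490,"tz":10,"spin":-1.8},
    {"tx":11,"ty":-490,"tz":10,"spin":-1.8},
    {"tx":11,"ty":-490,"tz":10,"spin":-1.8},
    {"tx":11,"ty":-490,"tz":10,"spin":-1.8}
  ],
  "jaw": 85
}}

```text
time_s: 23.62
position: [0.6067, -0.2457, 0.3584]
tcp_rot: [-0.015, 1.0, 0.0, -0.001]
wrist_force: [0.3, -0.6, 0.8]
gripper_width: 0.0851
grasp_force: 0.0
```

Request:
{"api": "drive_tool", "payload": {
  "steps": [
    {"tx":0,"ty":-46,"tz":0,"spin":0},
    {"tx":0,"ty":-46,"tz":0,"spin":0},
    {"tx":0,"ty":-46,"tz":0,"spin":0},
    {"tx":0,"ty":-46,"tz":0,"spin":0}
  ]
}}

```text
time_s: 24.12
position: [0.6101, -0.2866, 0.3593]
tcp_rot: [-0.018, 1.0, 0.001, -0.0]
wrist_force: [0.5, -1.2, -1.1]
gripper_width: 0.0849
grasp_force: 0.0
```

```bash
python3 - <<'E'
from h import *
for i in range(3): look("wrist")
s=sensors.get_state();print(s["time_s"],np.round(s["position"],4),yaw(),s["gripper_width"]);go(.6093,-.289,.252,91.85)
f,P,C,K=look("wrist","w8.png")
p=P.reshape(-1,3);p=p[(p[:,2]>.1)&(p[:,2]<.14)&(abs(p[:,0]-.62)<.05)&(abs(p[:,1]+.289)<.04)]
q=p[p[:,2]>.1225];print(len(q),q.min(0),q.max(0),q.mean(0))
E
```

```text
24.275 [ 0.6099 -0.2874  0.3599] 91.96083404127162 0.08500484239151504
shift [  0.6  -1.7 107.9] spin 0.11
1976 [ 0.59650005 -0.30812241  0.1225049 ] [ 0.62324882 -0.27086636  0.12896251] [ 0.60907417 -0.28921493  0.12562368]
```

Request:
{"api": "drive_tool", "payload": {
  "steps": [
    {"tx":0,"ty":-1.5,"tz":10,"spin":0},
    {"tx":0,"ty":-1.5,"tz":50,"spin":0},
    {"tx":0,"ty":-1.5,"tz":85,"spin":0},
    {"tx":0,"ty":-1.5,"tz":102,"spin":0},
    {"tx":0,"ty":-1.5,"tz":108,"spin":0},
    {"tx":0,"ty":-1.5,"tz":108,"spin":0},
    {"tx":0,"ty":-1.5,"tz":108,"spin":0}
  ]
}}

```text
time_s: 25.2
position: [0.61, -0.2909, 0.2536]
tcp_rot: [-0.016, 1.0, -0.001, 0.001]
wrist_force: [-0.5, 0.4, -0.3]
gripper_width: 0.0851
grasp_force: 0.0
```

Request:
{"api": "drive_tool", "payload": {
  "steps": [
    {"tx":0,"ty":0,"tz":0,"spin":0},
    {"tx":0,"ty":0,"tz":0,"spin":0},
    {"tx":0,"ty":0,"tz":0,"spin":0},
    {"tx":0,"ty":0,"tz":0,"spin":0},
    {"tx":0,"ty":0,"tz":0,"spin":0},
    {"tx":0,"ty":0,"tz":0,"spin":0}
  ],
  "jaw": 45,
  "squeeze": 70
}}

```text
time_s: 25.95
position: [0.6098, -0.2909, 0.2538]
tcp_rot: [-0.016, 1.0, -0.001, 0.001]
wrist_force: [-1.2, 0.1, 5.6]
gripper_width: 0.0626
grasp_force: 75.8
```

Request:
{"api": "drive_tool", "payload": {
  "steps": [
    {"tx":0,"ty":0,"tz":-4,"spin":0},
    {"tx":0,"ty":0,"tz":-4,"spin":0},
    {"tx":0,"ty":1.5,"tz":-4,"spin":0},
    {"tx":25,"ty":1.5,"tz":-4,"spin":0},
    {"tx":55,"ty":1.5,"tz":-4,"spin":0},
    {"tx":90,"ty":1.5,"tz":-4,"spin":0},
    {"tx":125,"ty":1.5,"tz":-4,"spin":0},
    {"tx":140,"ty":1.5,"tz":-4,"spin":0}
  ]
}}

```text
time_s: 26.95
position: [0.4668, -0.2938, 0.2552]
tcp_rot: [-0.015, 1.0, 0.001, -0.001]
wrist_force: [0.9, -1.2, -5.5]
gripper_width: 0.0623
grasp_force: 77.7
```

```bash
python3 - <<'E'
from h import *
look("wrist");look("wrist");s=sensors.get_state();print(s["time_s"],np.round(s["position"],4),yaw(),s["gripper_width"],s["wrist_force"])
f,P,C,K=look("wrist","w9.png")
go(.4657,.2474,.35,77.6)
E
```

```text
27.05 [ 0.4678 -0.2939  0.2557] 91.68426215545963 0.06231044880384344 [-0.22392235 -0.92872219 -4.95017045]
shift [-13.  540.7 -94.1] spin 14.18
```

View pics/w9.png

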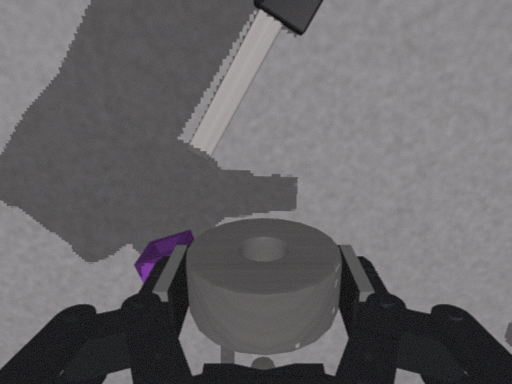

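The large disc is clear of the bar end and held square at (264,285). Carrying it over.

Request:
{"api": "drive_tool", "payload": {
  "steps": [
    {"tx":0,"ty":0,"tz":-60,"spin":0},
    {"tx":-13,"ty":490,"tz":-95,"spin":14},
    {"tx":-13,"ty":490,"tz":-95,"spin":14},
    {"tx":-13,"ty":490,"tz":-95,"spin":14},
    {"tx":-13,"ty":490,"tz":-95,"spin":14},
    {"tx":-13,"ty":490,"tz":-95,"spin":14},
    {"tx":-13,"ty":490,"tz":-95,"spin":14},
    {"tx":-13,"ty":490,"tz":-95,"spin":14}
  ]
}}

```text
time_s: 28.1
position: [0.4679, 0.1419, 0.3476]
tcp_rot: [0.105, 0.994, 0.001, 0.001]
wrist_force: [0.8, -1.0, -6.0]
gripper_width: 0.0625
grasp_force: 81.9
```

```bash
python3 - <<'E'
from h import *
for i in range(4): look("side")
s=sensors.get_state();print(s["time_s"],np.round(s["position"],4),yaw(),s["gripper_width"],s["wrist_force"])
go(.4657,.2474,.25,77.6)
E
```

```text
28.3 [0.4677 0.1419 0.347 ] 78.22174965639516 0.06281306031367007 [-0.15189996 -1.02794602 -6.46882587]
shift [ 23.6 102.7  97.1] spin 0.62
```

Request:
{"api": "drive_tool", "payload": {
  "steps": [
    {"tx":24,"ty":103,"tz":0,"spin":0.6},
    {"tx":24,"ty":103,"tz":0,"spin":0.6},
    {"tx":24,"ty":103,"tz":0,"spin":0.6},
    {"tx":24,"ty":103,"tz":40,"spin":0.6},
    {"tx":24,"ty":103,"tz":70,"spin":0.6},
    {"tx":24,"ty":103,"tz":80,"spin":0.6},
    {"tx":24,"ty":103,"tz":80,"spin":0.6},
    {"tx":24,"ty":103,"tz":80,"spin":0.6}
  ]
}}

```text
time_s: 29.3
position: [0.4666, 0.2441, 0.2683]
tcp_rot: [0.112, 0.994, 0.001, 0.001]
wrist_force: [-0.2, -0.5, -5.9]
gripper_width: 0.0627
grasp_force: 81.9
```

```bash
python3 - <<'E'
from h import *
for i in range(3): look("wrist")
s=sensors.get_state();print(s["time_s"],np.round(s["position"],4),yaw(),s["gripper_width"],s["wrist_force"])
go(.4657,.2474,.2178,77.7)
E
```

```text
29.45 [0.4661 0.2442 0.268 ] 77.21838869144347 0.062425947786497196 [-0.58927807  0.63141126 -5.84863393]
shift [ 1.2  2.9 50.2] spin -0.48
```

Request:
{"api": "drive_tool", "payload": {
  "steps": [
    {"tx":1,"ty":3,"tz":0,"spin":-0.5},
    {"tx":1,"ty":3,"tz":20,"spin":-0.5},
    {"tx":1,"ty":3,"tz":35,"spin":-0.5},
    {"tx":1,"ty":3,"tz":43,"spin":-0.5},
    {"tx":1,"ty":3,"tz":46,"spin":-0.5},
    {"tx":1,"ty":3,"tz":46,"spin":-0.5},
    {"tx":1,"ty":3,"tz":46,"spin":-0.5}
  ]
}}

```text
time_s: 30.32
position: [0.4655, 0.2473, 0.2213]
tcp_rot: [0.107, 0.994, 0.0, 0.001]
wrist_force: [-0.6, -0.8, -6.1]
gripper_width: 0.0626
grasp_force: 81.9
```

Request:
{"api": "drive_tool", "payload": {
  "steps": [
    {"tx":0,"ty":0,"tz":2,"spin":0},
    {"tx":0,"ty":0,"tz":2,"spin":0},
    {"tx":0,"ty":0,"tz":2,"spin":0}
  ]
}}

```text
time_s: 30.7
position: [0.4652, 0.2472, 0.2188]
tcp_rot: [0.107, 0.994, 0.0, 0.0]
wrist_force: [-0.1, -0.4, -5.5]
gripper_width: 0.0625
grasp_force: 81.9
```

```bash
python3 - <<'E'
from h import *
for i in range(2): look("side")
s=sensors.get_state();print(s["time_s"],np.round(s["position"],4),yaw(),s["gripper_width"],s["wrist_force"])
go(.4657,.2474,.2178,77.7)
E
```

```text
30.8 [0.4652 0.2472 0.2187] 77.71859067065144 0.062437389037772795 [ 0.62932379 -0.80165949 -6.9516578 ]
shift [-0.5  0.3  0.9] spin 0.02
```

Request:
{"api": "drive_tool", "payload": {
  "steps": [
    {"tx":0,"ty":0,"tz":1,"spin":0},
    {"tx":0,"ty":0,"tz":1,"spin":0},
    {"tx":0,"ty":0,"tz":1,"spin":0}
  ]
}}

```text
time_s: 31.18
position: [0.4653, 0.2472, 0.2182]
tcp_rot: [0.107, 0.994, 0.0, 0.0]
wrist_force: [-1.4, -0.6, -0.5]
gripper_width: 0.0625
grasp_force: 82.5
```

Request:
{"api": "drive_tool", "payload": {
  "steps": [
    {"tx":0,"ty":0,"tz":0.7,"spin":0},
    {"tx":0,"ty":0,"tz":0.7,"spin":0},
    {"tx":0,"ty":0,"tz":0.7,"spin":0}
  ]
}}

```text
time_s: 31.55
position: [0.4654, 0.2472, 0.2181]
tcp_rot: [0.107, 0.994, 0.0, 0.0]
wrist_force: [-4.0, -2.1, 5.4]
gripper_width: 0.0623
grasp_force: 83.0
```

Request:
{"api": "drive_tool", "payload": {
  "steps": [
    {"tx":0,"ty":0,"tz":0,"spin":0},
    {"tx":0,"ty":0,"tz":0,"spin":0},
    {"tx":0,"ty":0,"tz":0,"spin":0},
    {"tx":0,"ty":0,"tz":0,"spin":0},
    {"tx":0,"ty":0,"tz":-20,"spin":0},
    {"tx":0,"ty":0,"tz":-60,"spin":0},
    {"tx":0,"ty":0,"tz":-110,"spin":0},
    {"tx":0,"ty":0,"tz":-150,"spin":0}
  ],
  "jaw": 84
}}

```text
time_s: 32.55
position: [0.4653, 0.2472, 0.3691]
tcp_rot: [0.107, 0.994, 0.001, 0.001]
wrist_force: [1.1, 0.7, 0.1]
gripper_width: 0.0838
grasp_force: 0.0
```

```bash
python3 - <<'E'
from h import *
for i in range(3): look("wrist")
s=sensors.get_state();print(s["time_s"],np.round(s["position"],4),yaw(),s["gripper_width"]);go(.6435,-.288,.355,91.85)
f,P,C,K=look("wrist","w10.png")
p=P.reshape(-1,3);p=p[(p[:,2]>.065)&(p[:,2]<.11)&(abs(p[:,0]-.4657)<.05)&(abs(p[:,1]-.247)<.05)]
print(p.min(0),p.max(0));r=cv2.minAreaRect((p[:,:2]*1e3).astype(np.float32));print(r)
E
```

```text
32.7 [0.466  0.2475 0.3697] 77.7175509433571 0.08356660443971947
shift [-287.3 -485.5   13.9] spin -14.13
[0.44657209 0.21539843 0.06504226] [0.48402793 0.27981809 0.09333077]
((465.2406921386719, 247.68515014648438), (62.05742263793945, 26.32349395751953), 78.19676208496094)
```

Request:
{"api": "drive_tool", "payload": {
  "steps": [
    {"tx":-240,"ty":-405,"tz":0,"spin":-14},
    {"tx":-240,"ty":-405,"tz":0,"spin":-14},
    {"tx":-240,"ty":-405,"tz":0,"spin":-14},
    {"tx":-240,"ty":-405,"tz":0,"spin":-14},
    {"tx":-240,"ty":-405,"tz":0,"spin":-14},
    {"tx":-240,"ty":-405,"tz":0,"spin":-14},
    {"tx":-240,"ty":-405,"tz":0,"spin":-14},
    {"tx":-240,"ty":-405,"tz":0,"spin":-14}
  ]
}}

```text
time_s: 33.75
position: [0.6129, -0.2036, 0.3644]
tcp_rot: [-0.013, 1.0, -0.001, -0.002]
wrist_force: [0.6, 0.5, 0.3]
gripper_width: 0.084
grasp_force: 0.0
```

```bash
python3 - <<'E'
from h import *
for i in range(3): look("side")
s=sensors.get_state();print(s["time_s"],np.round(s["position"],4),yaw(),s["gripper_width"]);go(.6435,-.288,.355,91.85)
E
```

```text
33.9 [ 0.6126 -0.203   0.3642] 91.37606123442056 0.08377529023746529
shift [-28.9 -85.7   9.1] spin -0.47
```

Request:
{"api": "drive_tool", "payload": {
  "steps": [
    {"tx":-29,"ty":-86,"tz":5,"spin":-0.5},
    {"tx":-29,"ty":-86,"tz":5,"spin":-0.5},
    {"tx":-29,"ty":-86,"tz":5,"spin":-0.5},
    {"tx":-29,"ty":-86,"tz":5,"spin":-0.5},
    {"tx":-29,"ty":-86,"tz":5,"spin":-0.5}
  ],
  "jaw": 75
}}

```text
time_s: 34.52
position: [0.6456, -0.2822, 0.362]
tcp_rot: [-0.021, 1.0, 0.001, 0.0]
wrist_force: [0.2, 0.4, 0.1]
gripper_width: 0.0748
grasp_force: 0.0
```

```bash
python3 - <<'E'
from h import *
for i in range(3): look("wrist")
s=sensors.get_state()
f,P,C,K=look("wrist","w11.png")
p=P.reshape(-1,3);p=p[(p[:,2]>.117)&(p[:,2]<.124)&(abs(p[:,0]-.635)<.035)&(abs(p[:,1]+.288)<.03)]
print(len(p),p.min(0),p.max(0),p.mean(0))
print(s["time_s"],np.round(s["position"],4),yaw(),s["gripper_width"]);go(.6435,-.288,.254,91.85)
E
```

```text
1303 [ 0.63050656 -0.30280233  0.11701545] [ 0.65674774 -0.27443825  0.12232467] [ 0.64322764 -0.28821769  0.11925765]
34.675 [ 0.6453 -0.2833  0.3624] 92.29354475375895 0.07472195599110068
shift [  2.   -4.3 108.4] spin 0.44
```

Request:
{"api": "drive_tool", "payload": {
  "steps": [
    {"tx":2,"ty":-4,"tz":10,"spin":0.4},
    {"tx":2,"ty":-4,"tz":50,"spin":0.4},
    {"tx":2,"ty":-4,"tz":85,"spin":0.4},
    {"tx":2,"ty":-4,"tz":104,"spin":0.4},
    {"tx":2,"ty":-4,"tz":109,"spin":0.4},
    {"tx":2,"ty":-4,"tz":109,"spin":0.4},
    {"tx":2,"ty":-4,"tz":109,"spin":0.4}
  ]
}}

```text
time_s: 35.6
position: [0.6438, -0.2892, 0.2549]
tcp_rot: [-0.016, 1.0, -0.001, 0.002]
wrist_force: [-0.3, -0.6, -0.0]
gripper_width: 0.0752
grasp_force: 0.0
```

Request:
{"api": "drive_tool", "payload": {
  "steps": [
    {"tx":0,"ty":0,"tz":0,"spin":0},
    {"tx":0,"ty":0,"tz":0,"spin":0},
    {"tx":0,"ty":0,"tz":0,"spin":0},
    {"tx":0,"ty":0,"tz":0,"spin":0},
    {"tx":0,"ty":0,"tz":0,"spin":0},
    {"tx":0,"ty":0,"tz":0,"spin":0},
    {"tx":0,"ty":0,"tz":0,"spin":0}
  ],
  "jaw": 35,
  "squeeze": 50
}}

```text
time_s: 36.48
position: [0.6436, -0.2889, 0.2545]
tcp_rot: [-0.016, 1.0, -0.0, 0.001]
wrist_force: [-0.4, 0.8, 5.5]
gripper_width: 0.0491
grasp_force: 51.5
```

Request:
{"api": "drive_tool", "payload": {
  "steps": [
    {"tx":0,"ty":0,"tz":-4,"spin":0},
    {"tx":0,"ty":0,"tz":-4,"spin":0},
    {"tx":25,"ty":0,"tz":-4,"spin":0},
    {"tx":60,"ty":0,"tz":-4,"spin":0},
    {"tx":95,"ty":0,"tz":-4,"spin":0},
    {"tx":130,"ty":0,"tz":-4,"spin":0},
    {"tx":160,"ty":0,"tz":-4,"spin":0},
    {"tx":175,"ty":0,"tz":-4,"spin":0}
  ]
}}

```text
time_s: 37.48
position: [0.4662, -0.2946, 0.2562]
tcp_rot: [-0.015, 1.0, 0.0, -0.001]
wrist_force: [0.5, -0.2, -3.5]
gripper_width: 0.0487
grasp_force: 52.5
```

```bash
python3 - <<'E'
from h import *
look("side");look("side");s=sensors.get_state();print(s["time_s"],np.round(s["position"],4),yaw(),s["gripper_width"],s["wrist_force"])
go(.4574,.0906,.33,77.8)
E
```

```text
37.575 [ 0.4668 -0.2948  0.2565] 91.69334986170787 0.04882727228814782 [ 0.05992449 -0.21926414 -2.93097543]
shift [ -1.9 385.5 -73.2] spin 13.89
```

Request:
{"api": "drive_tool", "payload": {
  "steps": [
    {"tx":0,"ty":0,"tz":-60,"spin":0},
    {"tx":-2,"ty":385,"tz":-75,"spin":14},
    {"tx":-2,"ty":385,"tz":-75,"spin":14},
    {"tx":-2,"ty":385,"tz":-75,"spin":14},
    {"tx":-2,"ty":385,"tz":-75,"spin":14},
    {"tx":-2,"ty":385,"tz":-75,"spin":14},
    {"tx":-2,"ty":385,"tz":-75,"spin":14},
    {"tx":-2,"ty":385,"tz":-75,"spin":14}
  ]
}}

```text
time_s: 38.58
position: [0.4582, 0.0978, 0.3324]
tcp_rot: [0.1, 0.995, 0.002, 0.001]
wrist_force: [0.8, -0.6, -2.8]
gripper_width: 0.049
grasp_force: 54.1
```

```bash
python3 - <<'E'
from h import *
for i in range(4): look("side")
s=sensors.get_state();print(s["time_s"],np.round(s["position"],4),yaw(),s["gripper_width"],s["wrist_force"])
go(.4574,.0906,.2185,77.8)
E
```

```text
38.775 [0.4587 0.0897 0.332 ] 77.7735904767531 0.04870154564284357 [-0.37480542 -0.62362283 -3.41180066]
shift [  1.6   0.8 113.5] spin -0.03
```

Request:
{"api": "drive_tool", "payload": {
  "steps": [
    {"tx":1.5,"ty":1,"tz":20,"spin":0},
    {"tx":1.5,"ty":1,"tz":60,"spin":0},
    {"tx":1.5,"ty":1,"tz":90,"spin":0},
    {"tx":1.5,"ty":1,"tz":104,"spin":0},
    {"tx":1.5,"ty":1,"tz":109,"spin":0},
    {"tx":1.5,"ty":1,"tz":110,"spin":0},
    {"tx":1.5,"ty":1,"tz":110,"spin":0},
    {"tx":1.5,"ty":1,"tz":110,"spin":0}
  ]
}}

```text
time_s: 39.78
position: [0.4573, 0.092, 0.2228]
tcp_rot: [0.106, 0.994, 0.0, 0.001]
wrist_force: [-0.1, -0.2, -3.4]
gripper_width: 0.0489
grasp_force: 54.1
```

```bash
python3 - <<'E'
from h import *
for i in range(2): look("side")
s=sensors.get_state();print(s["time_s"],np.round(s["position"],4),yaw(),s["gripper_width"],s["wrist_force"])
go(.4574,.0906,.2185,77.8)
E
```

```text
39.875 [0.4571 0.092  0.2225] 77.82923078975728 0.04908070696269524 [ 0.87946181 -0.81614505 -3.94769925]
shift [-0.6 -1.3  4. ] spin 0.03
```

Request:
{"api": "drive_tool", "payload": {
  "steps": [
    {"tx":-0.5,"ty":-1.3,"tz":0,"spin":0},
    {"tx":-0.5,"ty":-1.3,"tz":2,"spin":0},
    {"tx":-0.5,"ty":-1.3,"tz":3,"spin":0},
    {"tx":-0.5,"ty":-1.3,"tz":3,"spin":0}
  ]
}}

```text
time_s: 40.38
position: [0.457, 0.0904, 0.219]
tcp_rot: [0.106, 0.994, -0.0, -0.0]
wrist_force: [-1.2, 0.3, -2.7]
gripper_width: 0.0491
grasp_force: 54.2
```

Request:
{"api": "drive_tool", "payload": {
  "steps": [
    {"tx":0,"ty":0,"tz":1,"spin":0},
    {"tx":0,"ty":0,"tz":1,"spin":0},
    {"tx":0,"ty":0,"tz":1,"spin":0}
  ]
}}

```text
time_s: 40.75
position: [0.4572, 0.0902, 0.2186]
tcp_rot: [0.106, 0.994, -0.0, 0.0]
wrist_force: [-2.0, -2.2, 5.3]
gripper_width: 0.049
grasp_force: 54.9
```

Seated. Releasing and rising.

Request:
{"api": "drive_tool", "payload": {
  "steps": [
    {"tx":0,"ty":0,"tz":0,"spin":0},
    {"tx":0,"ty":0,"tz":0,"spin":0},
    {"tx":0,"ty":0,"tz":0,"spin":0},
    {"tx":0,"ty":0,"tz":0,"spin":0},
    {"tx":0,"ty":0,"tz":-20,"spin":0},
    {"tx":0,"ty":0,"tz":-60,"spin":0},
    {"tx":0,"ty":0,"tz":-110,"spin":0},
    {"tx":0,"ty":0,"tz":-170,"spin":0}
  ],
  "jaw": 75
}}

```text
time_s: 41.75
position: [0.4565, 0.0904, 0.3888]
tcp_rot: [0.106, 0.994, -0.0, -0.001]
wrist_force: [1.1, 0.7, -0.6]
gripper_width: 0.0749
grasp_force: 0.0
```

```bash
python3 - <<'E'
from h import *
for i in range(3): look("wrist")
f,P,C,K=look("wrist","w12.png")
p=P.reshape(-1,3);p=p[(p[:,2]>.065)&(p[:,2]<.11)&(abs(p[:,0]-.4574)<.05)&(abs(p[:,1]-.09)<.05)]
print(p.min(0),p.max(0));print(cv2.minAreaRect((p[:,:2]*1e3).astype(np.float32)))
print(sensors.get_state()["time_s"])
E
```

```text
[0.44026041 0.06481384 0.06505403] [0.47459251 0.11620202 0.08629402]
((457.1620178222656, 90.70988464355469), (48.67012023925781, 26.186908721923828), 78.19393157958984)
41.95
```

View pics/w12.png

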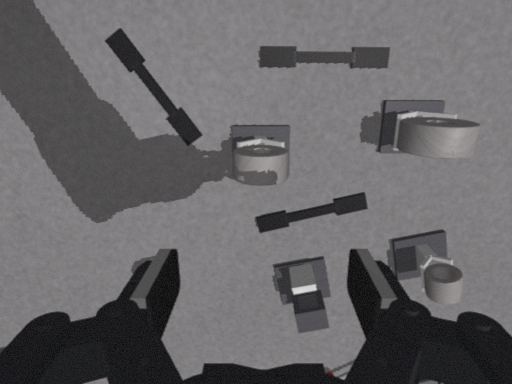

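The final picture shows the medium disc in its V at (261,162), the large at (437,135), the small at (443,283) and the collar on its rest at (308,300). The gripper is open and clear of everything.

```bash
python3 -c "
from plant import ctrl;print(ctrl.sign_off())"
```

```text
the job is handed in; nothing more can be done
None
```

The collar is standing on its rest and all three discs are lying in their matching V cradles, each measured within about 1 mm of centre. Nothing was dropped, the jar was not touched, and the job was handed in at about 42 s with the gripper open and clear; the judge's verdict was not shown.

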